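# Dig the heel puller out of the offcut bin

### The arm

A 6-joint arm with a two-finger parallel gripper is mounted at the origin on the work surface. World frame = base frame: x ahead of the robot, y to its left, z up, the work surface at z = 0. Lengths are in m, angles in rad, forces in N, time in s.
With the tool pointing down it reaches from about 0.375 to 0.9 m from the base axis. Payload 3.1 kg.
Tool frame: the origin (TCP) lies at the very end of the fingers, on their centre line; the grasp point (between the pads) lies 19 mm behind it (manip.grasp_offset is the distance from the TCP to the grasp point, in m); x points along the fingers, z is the direction in which the jaws open and shut, and the axes are right-handed (so a half turn about x gives the same grasp; the last joint's range is limited). The gripper opens to 85 mm and grips with 20 to 120 N. Pads are 22 mm wide; open, the fingers measure 114 mm over their backs; the gripper's body (76 mm by 85 mm) begins 54 mm behind the grasp point. The pads swing forward as they close: fully open they stand 13 mm farther back than shut.
Start: joints at [1.169, 0.527, 1.433, -0, 1.181, -0.178], TCP at [0.139, 0.609, 0.198] pointing down, gripper open.
Joint ranges: [-3.08, 3.08], [-0.75, 2.2], [0.22, 2.44], [-1.43, 4.57], [0, 2.65], [-2.85, 2.85]. Speed limits (rad/s): [2.79, 2.79, 3.14, 3.14, 3.14, 3.14].

### API

Orientations are given as a unit quaternion [x, y, z, w].
In Python, from station import manip gives the robot as it stands.
- The arm moves only by the tool send_rows, never from a script. Its argument "steps" is a list that holds one entry, the list of rows, each a list of 5 numbers: the closure, from 0 (fully open) to 1 (shut), then the shift along the world's x, y, z in m, then the turn about the world's z in rad. A call has 1 to 8 rows; each row is the pose to reach, as a shift and turn from the pose commanded when the call began; what a row does not reach only later rows make up. A row lasts 1/8 s, in which the tool goes at most 62.5 mm and 10.7 degrees, less where a joint would pass 70% of its speed; a pose out of reach is approached as far as the arm can. A call with a gripper value outside its range is refused whole. The fingers move at their own pace and stop on an object; "grip_force" is the grip in N (left out, the last holds). Time passes only in rows, so rows that repeat a pose let the fingers close. It gives the time, the measured TCP pose, the force and the opening at its end, in the units of the state.
- manip.sense(): the state, without advancing time (a new reading comes with each control period).
- manip.snapshot(name): name is "scene" or "top" or "wrist"; returns the picture (420x560x3 uint8, red, green, blue); there is no depth.
- manip.camera_params(name): a dict with "fx", "fy", "cx", "cy" (pixels), "D" ([k1, k2, p1, p2, k3] as OpenCV has them; the pictures are not rectified), "T" (4x4, takes a point from camera to world coordinates); the wrist camera has in their place "tool_from_camera" (4x4, takes a point from camera to tool coordinates, whose origin is the TCP and whose axes are the tool frame's). Camera axes: x right, y down, z forward; pixel columns grow to the right and rows downward; lengths in m; the calibration is good to about 2 mm. A picture is of the moment at which its call begins: read the wrist's pose just before it. camera_params takes no time and is no camera call.
- manip.sign_off(): hands the job in, once; it reports no verdict.
The state is a dict: "t": time; "q": joint angles; "qd": joint speeds; "tau": joint torques, N m; "tcp_pos": TCP position; "tool_rot": TCP orientation; "force": force on the tool from outside, world axes, zero at the start; "ft_torque": the same for the moment, N m; "finger_gap": opening from 0.0 (shut) to 1.0 (fully open).
Only numpy, scipy, OpenCV 4.12 (cv2) and the standard library are available. Lean on these libraries where they do the work, as an engineer would, in place of code of your own. Each camera call takes 0.05 s, during which the arm holds its last target.

### The job

The heel puller is buried in the galvanised tilting bin under two big sole offcuts. Push both offcuts right off it to the side, leaving them in the bin and not letting the bin tip up on its hinge; then lift the puller out and set it down flat on the blue tool pad, lengthwise along the pad and near its middle, without dropping it. Leave the wooden last, the polish tin, the brass buckles and the white heel tip where they are.

Things in the scene. Friction and masses are not known exactly. Their poses are not given: they have to be found in the camera images.
- bin_floor (a point): Centre of the inner floor of the grey galvanised bin, an open-topped tray. Inside: 280 mm along its x, 240 mm along its y; walls 4 mm thick, rim 58 mm above this point, rim bead 4 mm radius on top of it. z is up; x points to its far side, where a green bracket as high as the rim stands behind it and carries the hinge along the far lower edge. Point is about 8 mm above the cart top. The bin may stand on either side of the cart.
- bin (a joint): Tilt of the bin about its far lower edge, rad: 0 = level, resting on its stop; grows as the near side rises (to 1.0). The bin (1.6 kg) is held down by its own weight only.
- puller_mid (a point): Heel puller, a flat one-piece steel bar with orange grip, 187 mm long, 18 mm thick, lying flat on the bin floor; this is its centre, half-way up (9 mm above its underside), near its centre of mass. x runs along its length from the orange grip (-93 mm) to the forked steel claw (+94 mm). It is 26 mm wide from -92 to +52 mm and 50 mm wide at the claw. About 0.45 kg. Its ends peep out from under the offcuts.
- cork_offcut_mid (a point): Cork wedge-sole offcut with a black underside, a loose block 80 mm (its x) by 78 mm (its y) by 42 mm high; centre, half-way up (21 mm). At the start it lies on top of one half of the puller, its x roughly along the puller. About 0.1 kg.
- wood_offcut_mid (a point): Brown layered heel-stack offcut, a loose block of the same size, 80 x 78 x 42 mm; centre, half-way up. At the start it lies on the other half of the puller beside the cork one, a few mm apart. About 0.16 kg.
- pad_top (a point): Centre of the top face of the blue tool pad, fixed on the cart top on the other side from the bin: 240 mm along its x, 110 mm along its y, 4 mm thick (this point is 4 mm above the cart top).
- last: Tan wooden shoe last, 165 mm long, 88 mm high, standing loose at the left side of the cart; a bystander. Origin: centre of its underside.
- polish: Red polish tin with a pale lid, 80 mm across, 45 mm high, loose at the right side of the cart; a bystander. Origin: centre of its underside.
- buckle_a: Brass buckle, 70 x 56 mm, 9 mm high, lying loose 55 to 70 mm beyond the pad's far long edge (its centre 110 to 125 mm from the pad's centre); a bystander. Origin: centre of its underside.
- buckle_b: The second brass buckle, the same, beside the first; a bystander.
- heel_tip: White plastic heel tip, about 65 x 60 x 8 mm, lying loose about 100 mm from the pad's centre, on its near side; a bystander. Origin: its underside.
Things that resemble listed ones, but are neither listed nor needed, are in the scene too. What is shaped like the part that bears cork_offcut_mid but green is not meant.

How it is judged:
By the outcome, as a careful person would: the job done as asked, in the order asked, and still so for the second after the job is handed in, with the robot touching nothing.
It also fails if it takes over 72 s, if anything falls off the work surface, if the arm or the gripper's body presses on something with over 40 N, if the wrist force passes 120 N, or if a joint passes its speed limit or range.

## Working session

There is one attempt and no reset: what is moved stays moved. The work goes in short steps, Python scripts to look and compute and a tool call to move; the robot and the scene stay as the last step left them, time stands still between calls to the robot, and variables do not carry over. Pictures are saved under pics/ and viewed, and the job is handed in when it is done.

Besides the shell and the picture viewer there is one more tool, called after "Call:" as a command line: name --argument value ..., lists and objects as JSON in quotes. send_rows: Moves the arm, as the interface text tells. Its arguments: {"type":"object","properties":{"steps":{"type":"array","items":{"type":"array","items":{"type":"array","items":{"type":"number"}}}},"grip_force":{"type":"number"}},"required":["steps"]}

```bash
mkdir -p pics; ls; cat > h.py <<'E'
import numpy as np, cv2
from station import manip
from scipy.spatial.transform import Rotation as R
def snap(name,fn):
    s=manip.sense(); im=manip.snapshot(name); cv2.imwrite('pics/'+fn+'.png',im[:,:,::-1]); return s,im
def cam(name,s=None):
    p=manip.camera_params(name)
    K=np.array([[p['fx'],0,p['cx']],[0,p['fy'],p['cy']],[0,0,1]]); D=np.array(p['D'],float)
    if 'T' in p: T=np.array(p['T'])
    else:
        W=np.eye(4); W[:3,:3]=R.from_quat(s['tool_rot']).as_matrix(); W[:3,3]=s['tcp_pos']; T=W@np.array(p['tool_from_camera'])
    return K,D,T
def px2w(c,uv,z):
    K,D,T=c; uv=np.array(uv,float).reshape(-1,1,2)
    n=cv2.undistortPoints(uv,K,D)[:,0]; d=np.c_[n,np.ones(len(n))]@T[:3,:3].T
    o=T[:3,3]; t=(np.broadcast_to(z,(len(n),))-o[2])/d[:,2]; return o+d*t[:,None]
def w2px(c,P):
    K,D,T=c; Ti=np.linalg.inv(T); r=cv2.Rodrigues(Ti[:3,:3])[0]
    return cv2.projectPoints(np.array(P,float).reshape(-1,1,3),r,Ti[:3,3],K,D)[0][:,0]
E
python3 - <<'E'
from h import *
import pickle
s,im=snap('scene','scene0'); s2,im2=snap('top','top0'); s3,im3=snap('wrist','wrist0')
pickle.dump(s3,open('s_wrist0.pkl','wb'))
print(s3)
for n in('scene','top'):
    K,D,T=cam(n);print(n,K,D,T[:3])
print(manip.camera_params('wrist'),manip.grasp_offset)
E
```

```text
pics
{'t': 0.1, 'q': array([ 1.16848096e+00,  5.28379942e-01,  1.43374788e+00, -2.58948492e-06,
        1.18142638e+00, -1.78515918e-01]), 'qd': array([-0.00041484, -0.00221034, -0.00291808,  0.00064043, -0.00109036,
        0.00028083]), 'tau': array([-1.87444975e-04, -4.43307710e+01, -1.78585678e+01, -2.75452039e-04,
        3.86266431e-03,  1.95351379e-05]), 'tcp_pos': array([0.13841296, 0.6087624 , 0.19723577]), 'tool_rot': array([-0.44136994,  0.55331544,  0.44070959,  0.55209569]), 'force': array([-0.29138177,  0.55918373, -0.5490049 ]), 'ft_torque': array([-0.03203237,  0.03088563, -0.03748317]), 'finger_gap': 1.0008765234728199}
scene [[420.11534141   0.         276.35664977]
 [  0.         420.11534141 207.0039195 ]
 [  0.           0.           1.        ]] [-0.12951722  0.          0.          0.          0.        ] [[ 0.46436442  0.71624361 -0.52092301  1.22539121]
 [ 0.88556684 -0.38328567  0.26241848 -0.33880421]
 [-0.01170676 -0.58316995 -0.81226582  1.16123135]]
top [[482.78199513   0.         277.08889652]
 [  0.         482.78199513 209.8954278 ]
 [  0.           0.           1.        ]] [0.00758038 0.         0.         0.         0.        ] [[-0.0861579  -0.97391183  0.20993469  0.27947766]
 [-0.99627754  0.08481684 -0.0154003   0.01232279]
 [-0.00280747 -0.21048007 -0.97759412  1.2382532 ]]
{'fx': 297.2158815942932, 'fy': 297.2158815942932, 'cx': 281.9361639031275, 'cy': 208.94260754335517, 'D': array([-0.06657465,  0.        ,  0.        ,  0.        ,  0.        ]), 'tool_from_camera': array([[ 1.31758512e-03, -3.16570028e-01,  9.48568227e-01,
        -1.75925124e-01],
       [ 1.05474424e-03, -9.48568083e-01, -3.16571445e-01,
         8.02257341e-02],
       [ 9.99998576e-01,  1.41760670e-03, -9.15918780e-04,
        -6.33372412e-04],
       [ 0.00000000e+00,  0.00000000e+00,  0.00000000e+00,
         1.00000000e+00]])} 0.0187
```

View pics/scene0.png

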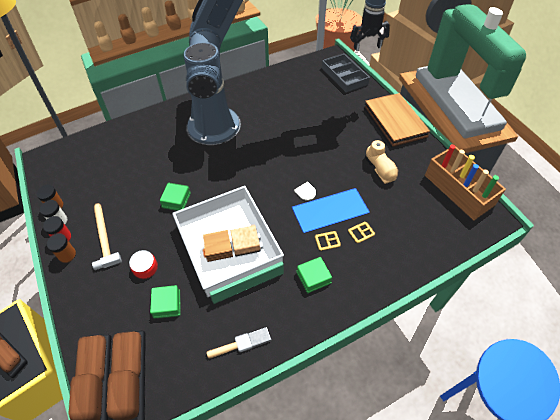

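View pics/top0.png

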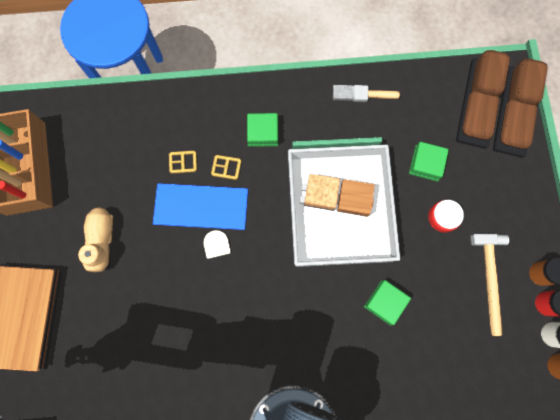

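View pics/wrist0.png

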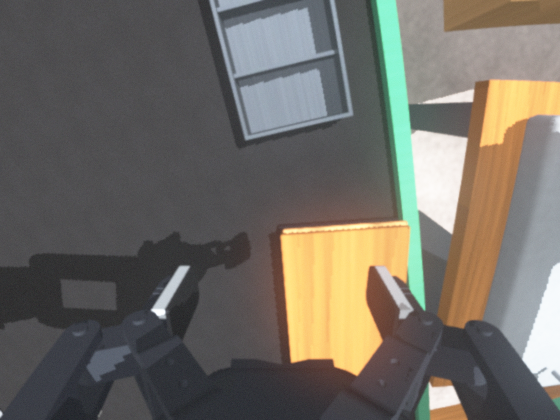

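The bin shows at top pixel (343,205), with cork block (322,192) and wood block (357,197). The pad is at (200,206). Buckles are at (182,162) and (227,167), the heel tip at (216,244), the last at (97,240) and the tin at (446,215). The green blocks at (263,128), (429,161) and (388,302) are decoys. Next I'll zoom in on the bin.

```bash
python3 - <<'E'
import cv2
a=cv2.imread('pics/top0.png')[130:275,280:410]; cv2.imwrite('pics/top0c.png',cv2.resize(a,None,fx=4,fy=4,interpolation=cv2.INTER_CUBIC))
a=cv2.imread('pics/scene0.png')[180:300,165:290]; cv2.imwrite('pics/scene0c.png',cv2.resize(a,None,fx=5,fy=5,interpolation=cv2.INTER_CUBIC))
a=cv2.imread('pics/top0.png')[140:275,80:260]; cv2.imwrite('pics/top0p.png',cv2.resize(a,None,fx=4,fy=4,interpolation=cv2.INTER_CUBIC))
E
```

```text
(no output)
```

View pics/top0c.png

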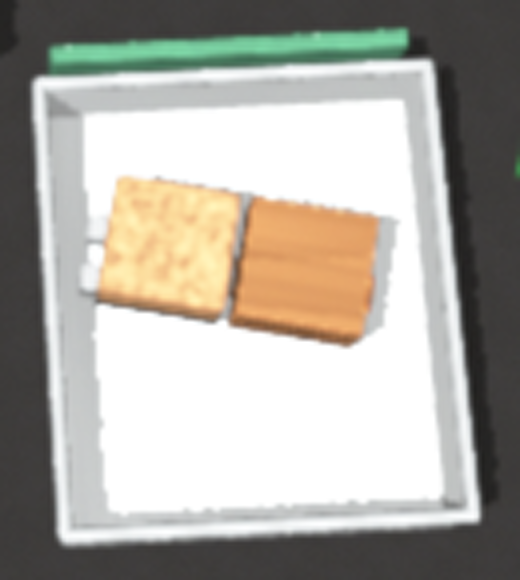

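View pics/scene0c.png

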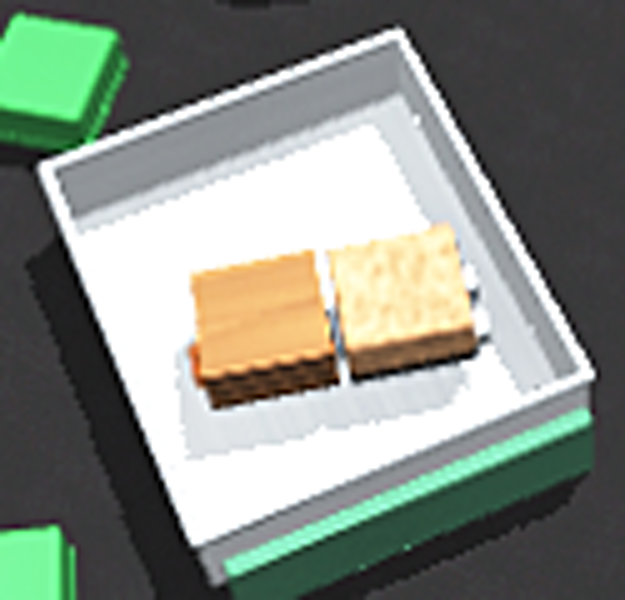

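View pics/top0p.png

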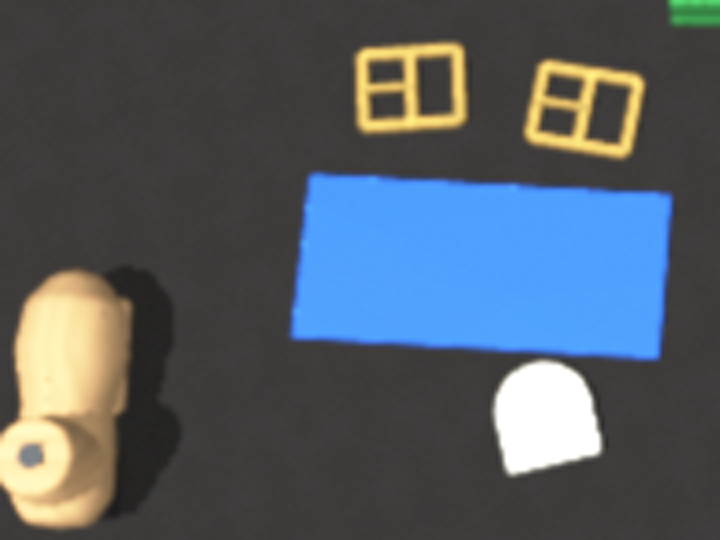

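```bash
python3 - <<'E'
from h import *
c=cam('top'); o=np.array([280,130.])
f=lambda pts,z: np.round(px2w(c,np.array(pts)/4+o,z),3)[:,:2]
B=f([(36,82),(431,65),(478,518),(63,540)],.068);print('rim FL FR NR NL',B.tolist(),B.mean(0),[np.linalg.norm(B[i]-B[(i+1)%4]) for i in range(4)])
z=.008+.018+.042
C=f([(119,178),(242,192),(222,309),(97,298)],z);print('cork FL FR NR NL(top face)',C.tolist(),C.mean(0),[np.linalg.norm(C[i]-C[(i+1)%4]) for i in range(4)])
W=f([(250,198),(378,215),(357,336),(233,318)],z);print('wood',W.tolist(),W.mean(0),[np.linalg.norm(W[i]-W[(i+1)%4]) for i in range(4)])
print('claw tips',f([(90,216),(88,240),(85,268),(80,295)],.026).tolist())
o=np.array([80,140.])
P=f([(309,174),(671,194),(660,358),(291,338)],.004);print('pad',P.tolist(),P.mean(0),[np.linalg.norm(P[i]-P[(i+1)%4]) for i in range(4)])
print('pad x dir',np.degrees(np.arctan2(*( (P[0]+P[3]-P[1]-P[2])[::-1]))))
d=C[0]+C[3]-C[1]-C[2];print('cork dir',np.degrees(np.arctan2(d[1],d[0])))
d=W[0]+W[3]-W[1]-W[2];print('wood dir',np.degrees(np.arctan2(d[1],d[0])))
d=B[0]+B[1]-B[2]-B[3];print('bin x dir',np.degrees(np.arctan2(d[1],d[0])))
print('buckles',f([(411,87),(585,108)],.005).tolist(),'tip',f([(547,415)],.008))
# scene cross check
c=cam('scene');o=np.array([165,180.]); f5=lambda pts,z: np.round(px2w(c,np.array(pts)/5+o,z),3)[:,:2]
print('scene rim',f5([(402,32),(45,168),(200,548),(590,378)],.068).tolist())
print('cork',f5([(330,250),(447,226),(473,324),(342,352)],z).tolist())
print('wood',f5([(192,272),(318,250),(334,355),(204,380)],z).tolist())
E
```

```text
rim FL FR NR NL [[0.682, -0.05], [0.672, -0.301], [0.383, -0.291], [0.391, -0.039]] [ 0.532   -0.17025] [np.float64(0.25119912420229495), np.float64(0.2891729586251108), np.float64(0.2521269521491108), np.float64(0.29120782956507196)]
cork FL FR NR NL(top face) [[0.614, -0.096], [0.599, -0.172], [0.525, -0.151], [0.539, -0.075]] [ 0.56925 -0.1235 ] [np.float64(0.07746612162745724), np.float64(0.0769220384545287), np.float64(0.07727871634544663), np.float64(0.07788452991448298)]
wood [[0.594, -0.177], [0.576, -0.255], [0.501, -0.232], [0.519, -0.157]] [ 0.5475  -0.20525] [np.float64(0.08004998438475802), np.float64(0.0784474346298207), np.float64(0.07712976079309466), np.float64(0.07762087348130008)]
claw tips [[0.603, -0.078], [0.587, -0.076], [0.568, -0.072], [0.551, -0.067]]
pad [[0.643, 0.303], [0.609, 0.065], [0.5, 0.08], [0.534, 0.318]] [0.5715 0.1915] [np.float64(0.24041630560342614), np.float64(0.11002726934719409), np.float64(0.24041630560342614), np.float64(0.1100272693471941)]
pad x dir 81.86989764584402
cork dir 79.19838176430927
wood dir 76.7594800848128
bin x dir -2.07359655844776
buckles [[0.697, 0.233], [0.673, 0.118]] tip [[0.469 0.155]]
scene rim [[0.401, -0.037], [0.393, -0.287], [0.684, -0.298], [0.691, -0.051]]
cork [[0.536, -0.15], [0.554, -0.078], [0.625, -0.095], [0.605, -0.173]]
wood [[0.51, -0.232], [0.532, -0.157], [0.605, -0.178], [0.584, -0.254]]
```

```bash
python3 - <<'E'
import cv2
a=cv2.imread('pics/scene0.png')[170:260,280:400]; cv2.imwrite('pics/scene0p.png',cv2.resize(a,None,fx=6,fy=6,interpolation=cv2.INTER_CUBIC))
from h import *
c=cam('scene')
print(w2px(c,[[0.643, 0.303,.004], [0.609, 0.065,.004], [0.5, 0.08,.004], [0.534, 0.318,.004]])*6-np.array([280,170])*6)
E
```

```text
[[530.74234184 242.84233198]
 [134.56623113 366.8274666 ]
 [ 62.13108649 212.8161911 ]
 [445.16306829  99.21621339]]
```

View pics/scene0p.png

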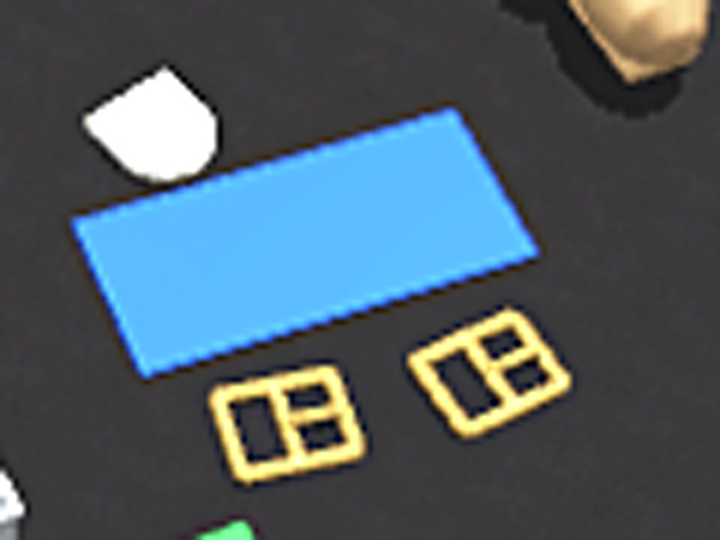

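```bash
python3 - <<'E'
from h import *
s=manip.sense();M=R.from_quat(s['tool_rot']).as_matrix();print(M.round(3));print('jaw yaw',np.degrees(np.arctan2(M[1,2],M[0,2])),'toolY yaw',np.degrees(np.arctan2(M[1,1],M[0,1])), s['q'])
E
```

```text
[[-0.001 -0.975  0.222]
 [-0.002  0.222  0.975]
 [-1.     0.    -0.002]]
jaw yaw 77.17972991129345 toolY yaw 167.17970051829766 [ 1.16848903e+00  5.28244857e-01  1.43358301e+00  1.93181264e-05
  1.18143087e+00 -1.78558467e-01]
```

Call:
send_rows --steps '[[[0, 0.025, -0.05, 0.02], [0, 0.05, -0.1, 0.04], [0, 0.075, -0.15, 0.06], [0, 0.1, -0.2, 0.08], [0, 0.125, -0.25, 0.1], [0, 0.15, -0.3, 0.1], [0, 0.175, -0.35, 0.1], [0, 0.2, -0.4, 0.1]]]'

```text
schema error: expected 5 numbers
```

Call:
send_rows --steps '[[[0, 0.025, -0.05, 0.02, 0], [0, 0.05, -0.1, 0.04, 0], [0, 0.075, -0.15, 0.06, 0], [0, 0.1, -0.2, 0.08, 0], [0, 0.125, -0.25, 0.1, 0], [0, 0.15, -0.3, 0.1, 0], [0, 0.175, -0.35, 0.1, 0], [0, 0.2, -0.4, 0.1, 0]]]'

```text
t: 1.15
tcp_pos: [0.3391, 0.2078, 0.2982]
tool_rot: [-0.441, 0.552, 0.441, 0.553]
force: [0.9, -0.2, -0.2]
finger_gap: 0.998
```

Call:
send_rows --steps '[[[0, 0.025, -0.05, 0, 0], [0, 0.05, -0.1, 0, 0], [0, 0.075, -0.15, 0, 0], [0, 0.1, -0.2, 0, 0], [0, 0.125, -0.25, 0, 0], [0, 0.15, -0.3, 0, 0], [0, 0.17, -0.35, 0, 0], [0, 0.19, -0.38, 0, 0]]]'

```text
t: 2.15
tcp_pos: [0.529, -0.1731, 0.2976]
tool_rot: [-0.44, 0.553, 0.441, 0.553]
force: [-0.1, -0.3, 0.8]
finger_gap: 1.001
```

Call:
send_rows --steps '[[[0, 0, 0, 0, 0], [0, 0, 0, 0, 0]]]'

```text
t: 2.4
tcp_pos: [0.5278, -0.1698, 0.2975]
tool_rot: [-0.44, 0.553, 0.442, 0.553]
force: [0.1, -0.3, -0.0]
finger_gap: 1.0
```

```bash
python3 - <<'E'
from h import *
import pickle
s,im=snap('wrist','w1');pickle.dump(s,open('s1.pkl','wb'));print(s['t'],s['tcp_pos'],s['q'],s['qd'])
E
```

```text
2.4 [ 0.52784275 -0.1698175   0.29753673] [-5.13050931e-01  3.29322851e-01  1.47929033e+00  4.09680502e-04
  1.33516138e+00 -1.86005889e+00] [ 0.01496079 -0.0155303   0.01147229 -0.00220186 -0.00064556 -0.00024148]
```

View pics/w1.png

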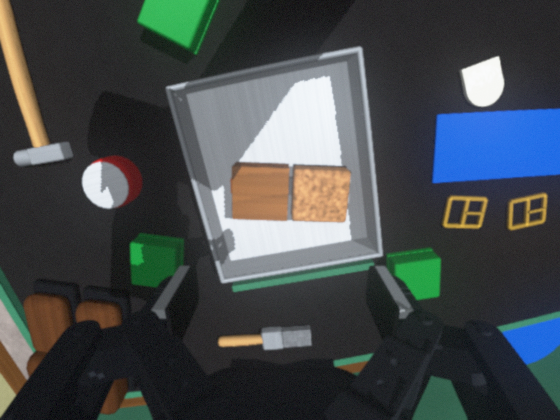

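```bash
python3 - <<'E'
import cv2
a=cv2.imread('pics/w1.png')[40:295,155:395]; cv2.imwrite('pics/w1c.png',cv2.resize(a,None,fx=2.3,fy=2.3,interpolation=cv2.INTER_CUBIC))
E
```

```text
(no output)
```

View pics/w1c.png

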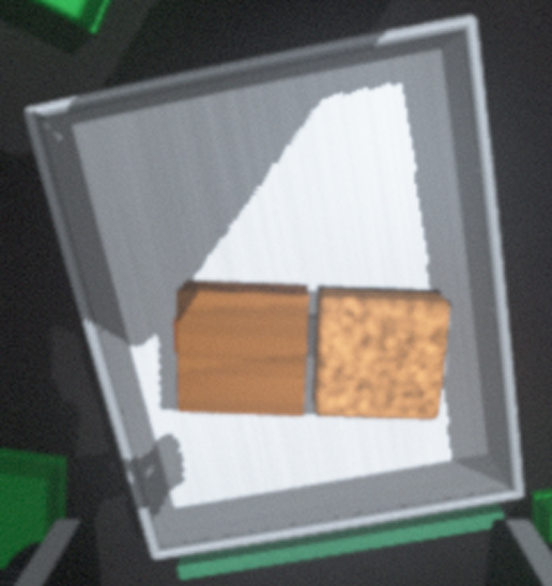

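```bash
python3 - <<'E'
from h import *
import pickle
s=pickle.load(open('s1.pkl','rb'));c=cam('wrist',s);o=np.array([155,40.])
f=lambda pts,z: np.round(px2w(c,np.array(pts)/2.3+o,z),3)[:,:2]
def rep(n,X): print(n,X.tolist(),X.mean(0).round(3),np.round([np.linalg.norm(X[i]-X[(i+1)%4]) for i in range(4)],3))
rep('rim FL FR NR NL',f([(522,495),(153,556),(28,108),(474,18)],.068))
rep('cork FL FR NR NL',f([(438,418),(317,414),(319,293),(448,299)],.068))
rep('wood',f([(305,414),(180,411),(179,293),(308,292)],.068))
o=0; f=lambda pts,z: np.round(px2w(c,np.array(pts),z),3)[:,:2]
print('pad near right,far right',f([(438,114),(433,183)],.004))
print('tips',f([(152,315),(412,318)],.31))
E
```

```text
rim FL FR NR NL [[0.688, -0.05], [0.678, -0.302], [0.386, -0.291], [0.396, -0.04]] [ 0.537 -0.171] [0.252 0.292 0.251 0.292]
cork FL FR NR NL [[0.621, -0.096], [0.601, -0.171], [0.526, -0.154], [0.546, -0.079]] [ 0.574 -0.125] [0.078 0.077 0.078 0.077]
wood [[0.599, -0.178], [0.58, -0.255], [0.507, -0.235], [0.524, -0.16]] [ 0.552 -0.207] [0.079 0.076 0.077 0.077]
pad near right,far right [[0.504 0.081]
 [0.613 0.065]]
tips [[ 0.557 -0.267]
 [ 0.598 -0.096]]
```

Call:
send_rows --steps '[[[0.18, 0.05, -0.005, 0, 0], [0.18, 0.1, -0.01, -0.04, 0], [0.18, 0.102, -0.011, -0.09, 0], [0.18, 0.102, -0.011, -0.14, 0], [0.18, 0.102, -0.011, -0.19, 0], [0.18, 0.102, -0.011, -0.2, 0], [0.18, 0.102, -0.011, -0.2, 0]]]'

```text
t: 3.32
tcp_pos: [0.6309, -0.181, 0.0988]
tool_rot: [-0.441, 0.552, 0.441, 0.553]
force: [0.4, -0.6, 0.1]
finger_gap: 0.821
```

```bash
python3 - <<'E'
from h import *
s,im=snap('wrist','w2');s2,im=snap('top','t2');print(s['tcp_pos'],s['finger_gap'],s['force'])
import cv2
a=cv2.imread('pics/t2.png')[120:285,270:420]; cv2.imwrite('pics/t2c.png',cv2.resize(a,None,fx=3.5,fy=3.5,interpolation=cv2.INTER_CUBIC))
E
```

```text
[ 0.63093969 -0.18098714  0.09881238] 0.8206221737340488 [ 0.42159526 -0.59473901  0.05850288]
```

View pics/w2.png

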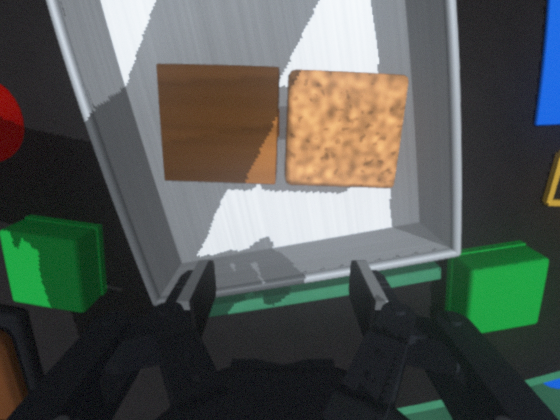

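View pics/t2c.png

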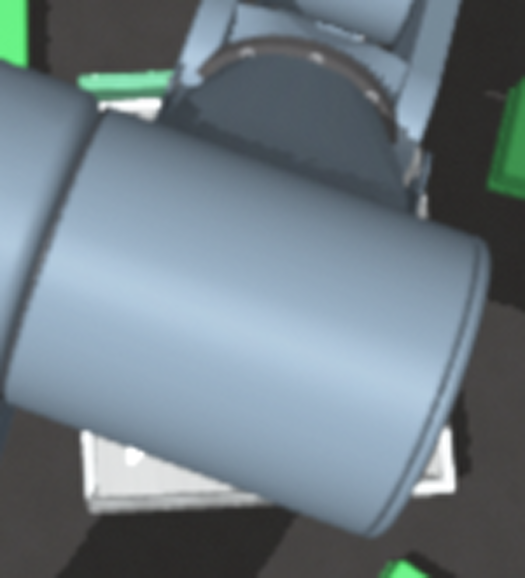

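Call:
send_rows --steps '[[[0.18, 0, 0, -0.02, 0], [0.18, 0, 0, -0.04, 0], [0.18, 0, 0, -0.06, 0], [0.18, 0, 0, -0.07, 0], [0.18, 0, 0, -0.07, 0]]]'

```text
t: 4.05
tcp_pos: [0.63, -0.1813, 0.0269]
tool_rot: [-0.44, 0.553, 0.442, 0.552]
force: [0.7, -0.2, -1.1]
finger_gap: 0.816
```

```bash
python3 - <<'E'
from h import *
s,im=snap('wrist','w3');print(s['tcp_pos'],s['finger_gap'],s['force'])
E
```

```text
[ 0.62998214 -0.18131466  0.02691298] 0.8156794988064991 [ 0.67945212 -0.22650576 -1.09030948]
```

View pics/w3.png

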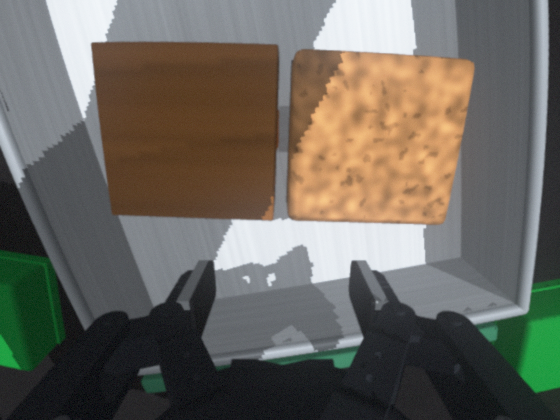

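Call:
send_rows --steps '[[[0.18, -0.007, 0, 0.003, 0], [0.18, -0.014, 0, 0.003, 0], [0.18, -0.021, 0.001, 0.003, 0], [0.18, -0.028, 0.001, 0.003, 0], [0.18, -0.035, 0.002, 0.003, 0], [0.18, -0.042, 0.002, 0.003, 0], [0.18, -0.049, 0.003, 0.003, 0], [0.18, -0.055, 0.003, 0.003, 0]]]'

```text
t: 5.1
tcp_pos: [0.5751, -0.1785, 0.0311]
tool_rot: [-0.441, 0.553, 0.441, 0.553]
force: [-0.6, -0.0, 0.2]
finger_gap: 0.82
```

```bash
python3 - <<'E'
from h import *
s,im=snap('wrist','w4');print(s['tcp_pos'],s['finger_gap'],s['force'])
E
```

```text
[ 0.57514723 -0.17849361  0.03106476] 0.8199467381230408 [-0.57870123 -0.03849287  0.16999463]
```

View pics/w4.png

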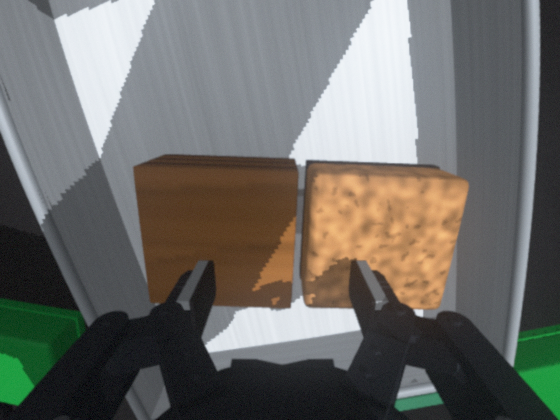

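```bash
python3 - <<'E'
from h import *
s=manip.sense();c=cam('wrist',s)
M=R.from_quat(s['tool_rot']).as_matrix()
for t in [(0,0,0),(0,0,.035),(0,0,-.035),(-.01,0,.035),(-.01,.011,.035),(-.01,-.011,.035),(-.03,.011,.035),(-.01,0,-.035)]:
    print(t,w2px(c,s['tcp_pos']+M@np.array(t)).round(0))
f=lambda pts,z: np.round(px2w(c,np.array(pts,float),z),3)[:,:2]
print(f([(152,305),(290,307),(298,170),(136,172)],.068),f([(306,304),(440,308),(466,180),(308,165)],.068))
E
```

```text
(0, 0, 0) [[283. 240.]]
(0, 0, 0.035) [[337. 240.]]
(0, 0, -0.035) [[229. 240.]]
(-0.01, 0, 0.035) [[340. 247.]]
(-0.01, 0.011, 0.035) [[341. 231.]]
(-0.01, -0.011, 0.035) [[339. 263.]]
(-0.03, 0.011, 0.035) [[348. 245.]]
(-0.01, 0, -0.035) [[226. 247.]]
[[ 0.581 -0.256]
 [ 0.598 -0.18 ]
 [ 0.524 -0.16 ]
 [ 0.507 -0.236]] [[ 0.598 -0.171]
 [ 0.619 -0.097]
 [ 0.546 -0.08 ]
 [ 0.523 -0.155]]
```

```bash
python3 - <<'E'
from h import *
s,im=snap('scene','sc4');c=cam('scene')
M=R.from_quat(s['tool_rot']).as_matrix()
a=im[:, :, ::-1][150:310,150:310].copy(); a=cv2.resize(a,None,fx=3.7,fy=3.7,interpolation=cv2.INTER_CUBIC)
for t,col in [((0,0,.035),(0,0,255)),((0,0,-.035),(255,0,0)),((-.05,0,.035),(0,255,255)),((-.05,0,-.035),(255,255,0))]:
    p=(w2px(c,s['tcp_pos']+M@np.array(t))[0]-150)*3.7; cv2.circle(a,tuple(int(v) for v in p),4,col,-1)
cv2.imwrite('pics/sc4c.png',a)
E
```

```text
(no output)
```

View pics/sc4c.png

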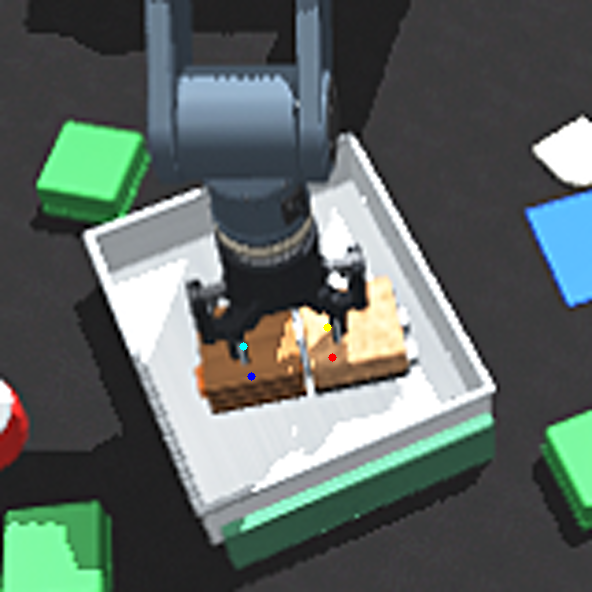

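```bash
python3 - <<'E'
import cv2
a=cv2.imread('pics/sc4.png')[205:265,190:270]; cv2.imwrite('pics/sc4d.png',cv2.resize(a,None,fx=9,fy=9,interpolation=cv2.INTER_CUBIC))
a=cv2.imread('pics/w4.png')[230:420,80:490]; cv2.imwrite('pics/w4d.png',cv2.convertScaleAbs(cv2.resize(a,None,fx=1.9,fy=1.9,interpolation=cv2.INTER_CUBIC),alpha=2,beta=30))
E
```

```text
(no output)
```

View pics/sc4d.png

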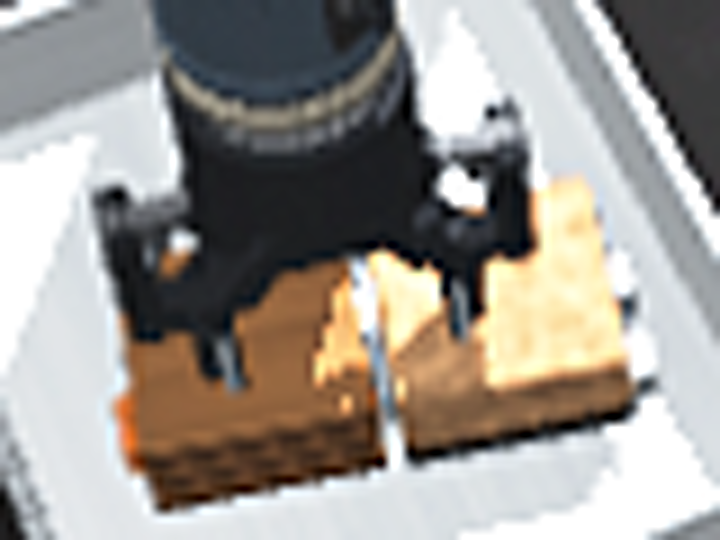

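View pics/w4d.png

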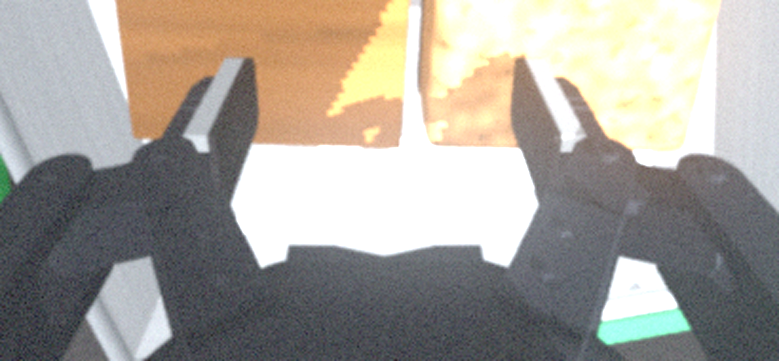

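```bash
python3 - <<'E'
from h import *
s=manip.sense();c=cam('wrist',s)
M=R.from_quat(s['tool_rot']).as_matrix()
for t in (-.02,-.03,-.035,-.04,-.045,-.05):
    print(t,[w2px(c,s['tcp_pos']+M@np.array(v))[0].round(0).tolist() for v in [(t,.011,.035),(t,-.011,.035),(t,.011,-.035),(t,-.011,-.035)]])
c=cam('scene')
# scene tips px
p=np.array([[234,388],[461,338]])/9+[190,205]
for t in (-.02,-.03,-.035,-.04,-.045,-.05):
    print(t,[ (w2px(c,s['tcp_pos']+M@np.array(v))[0]).round(1).tolist() for v in [(t,-.011,-.035),(t,-.011,.035)]])
print(p)
E
```

```text
-0.02 [[344.0, 237.0], [342.0, 271.0], [222.0, 237.0], [225.0, 271.0]]
-0.03 [[348.0, 245.0], [345.0, 280.0], [219.0, 245.0], [221.0, 280.0]]
-0.035 [[350.0, 249.0], [347.0, 285.0], [217.0, 249.0], [220.0, 285.0]]
-0.04 [[352.0, 253.0], [349.0, 290.0], [215.0, 253.0], [218.0, 290.0]]
-0.045 [[354.0, 258.0], [351.0, 296.0], [213.0, 258.0], [216.0, 296.0]]
-0.05 [[357.0, 263.0], [353.0, 302.0], [210.0, 263.0], [214.0, 301.0]]
-0.02 [[217.8, 251.8], [240.2, 246.6]]
-0.03 [[217.3, 250.2], [240.0, 245.0]]
-0.035 [[217.1, 249.3], [239.8, 244.1]]
-0.04 [[216.9, 248.5], [239.7, 243.3]]
-0.045 [[216.7, 247.7], [239.5, 242.4]]
-0.05 [[216.5, 246.8], [239.4, 241.6]]
[[216.         248.11111111]
 [241.22222222 242.55555556]]
```

```bash
python3 - <<'E'
from h import *
s=manip.sense();c=cam('wrist',s)
M=R.from_quat(s['tool_rot']).as_matrix()
for t in (-.06,-.073,-.09,-.105,-.12):
    print(t,[w2px(c,s['tcp_pos']+M@np.array(v))[0].round(0).tolist() for v in [(t,.038,.0425),(t,.0425,.038),(t,-.04,.04),(t,0,0.04)]])
E
```

```text
-0.06 [[385.0, 217.0], [376.0, 207.0], [362.0, 361.0], [370.0, 295.0]]
-0.073 [[397.0, 229.0], [386.0, 218.0], [368.0, 382.0], [379.0, 313.0]]
-0.09 [[415.0, 249.0], [404.0, 236.0], [379.0, 416.0], [392.0, 342.0]]
-0.105 [[438.0, 273.0], [425.0, 258.0], [390.0, 452.0], [408.0, 375.0]]
-0.12 [[468.0, 306.0], [454.0, 290.0], [403.0, 496.0], [427.0, 418.0]]
```

The fingers went over the tops of the blocks without touching them. Both cameras put the real fingertips about 43 mm behind the reported TCP. Before going on, I'll raise the tool and measure the tip offset at several openings.

Call:
send_rows --steps '[[[0.18, 0, 0, 0.05, 0], [0.7, 0, 0, 0.08, 0], [0.7, 0, 0, 0.08, 0], [0.7, 0, 0, 0.08, 0], [0.7, 0, 0, 0.08, 0]]]'

```text
t: 5.82
tcp_pos: [0.5747, -0.1781, 0.1097]
tool_rot: [-0.44, 0.553, 0.442, 0.552]
force: [-0.3, -0.3, 0.3]
finger_gap: 0.302
```

```bash
python3 - <<'E'
from h import *
s,im=snap('wrist','w5');print(s['tcp_pos'],s['finger_gap'],s['force'])
a=cv2.imread('pics/w5.png')[200:420,120:450]; cv2.imwrite('pics/w5d.png',cv2.convertScaleAbs(cv2.resize(a,None,fx=2.4,fy=2.4,interpolation=cv2.INTER_CUBIC),alpha=2,beta=30))
E
```

```text
[ 0.57469221 -0.17807895  0.1096756 ] 0.302285148525252 [-0.25691117 -0.26341402  0.26456193]
```

View pics/w5d.png

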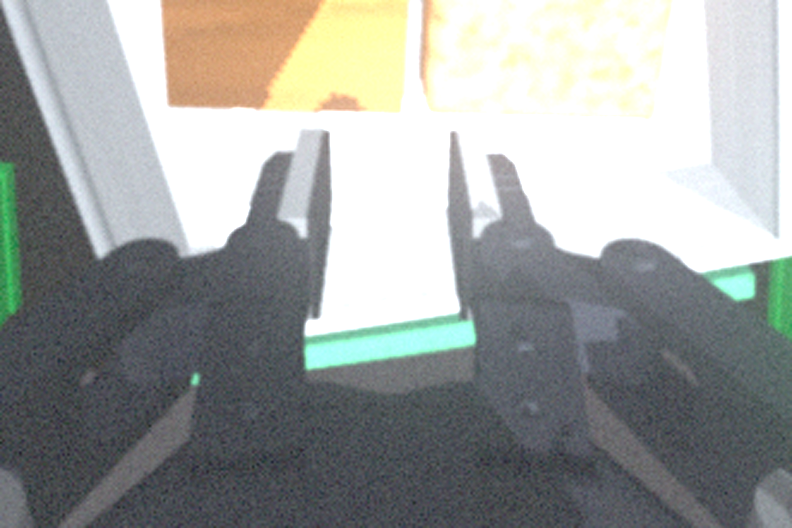

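Call:
send_rows --steps '[[[0.18, 0.02, 0, 0, 0], [0.18, 0.055, -0.003, 0, 0], [0.18, 0.056, -0.003, -0.03, 0], [0.18, 0.056, -0.003, -0.06, 0], [0.18, 0.056, -0.003, -0.09, 0], [0.18, 0.056, -0.003, -0.11, 0], [0.18, 0.056, -0.003, -0.121, 0], [0.18, 0.056, -0.003, -0.121, 0]]]'

```text
t: 6.88
tcp_pos: [0.6313, -0.1815, -0.0106]
tool_rot: [-0.441, 0.553, 0.441, 0.553]
force: [0.0, -0.3, 0.7]
finger_gap: 0.817
```

```bash
python3 - <<'E'
from h import *
s,im=snap('wrist','w6');print(s['tcp_pos'],s['finger_gap'],s['force'])
snap('scene','sc6')
a=cv2.imread('pics/sc6.png')[200:290,190:280]; cv2.imwrite('pics/sc6d.png',cv2.resize(a,None,fx=6,fy=6,interpolation=cv2.INTER_CUBIC))
E
```

```text
[ 0.631305   -0.18147601 -0.01061528] 0.8167182593836466 [ 0.03174446 -0.26815589  0.71785808]
```

View pics/w6.png

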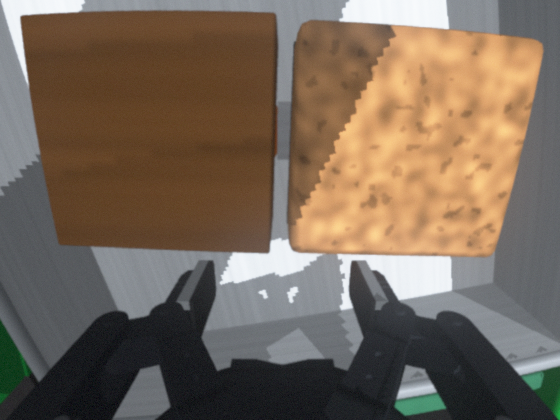

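View pics/sc6d.png

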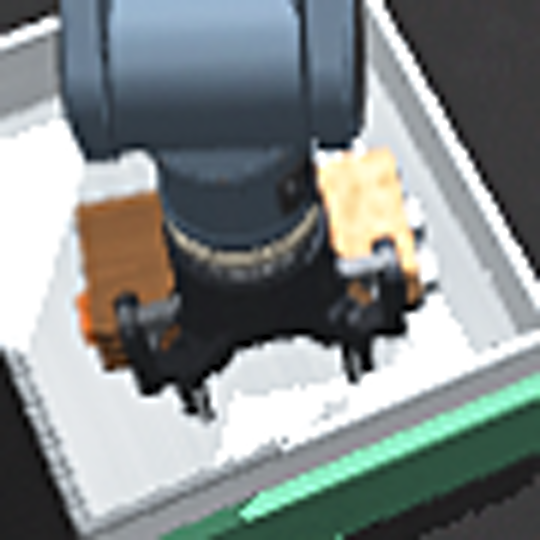

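Call:
send_rows --steps '[[[0.18, -0.006, 0, 0, 0], [0.18, -0.012, 0, 0, 0], [0.18, -0.018, 0, 0, 0], [0.18, -0.024, 0, 0, 0], [0.18, -0.03, 0.001, 0, 0], [0.18, -0.036, 0.001, 0, 0], [0.18, -0.042, 0.002, 0, 0], [0.18, -0.042, 0.002, 0, 0]]]'

```text
t: 7.98
tcp_pos: [0.5885, -0.1792, -0.01]
tool_rot: [-0.44, 0.553, 0.442, 0.552]
force: [-0.0, -0.3, 0.9]
finger_gap: 0.822
```

```bash
python3 - <<'E'
from h import *
s,im=snap('wrist','w7');print(s['tcp_pos'],s['finger_gap'],s['force'])
snap('scene','sc7')
a=cv2.imread('pics/sc7.png')[190:290,180:290]; cv2.imwrite('pics/sc7d.png',cv2.resize(a,None,fx=5,fy=5,interpolation=cv2.INTER_CUBIC))
E
```

```text
[ 0.58850667 -0.17922906 -0.01004108] 0.8221031739737165 [-0.02406891 -0.27859756  0.88097908]
```

View pics/w7.png

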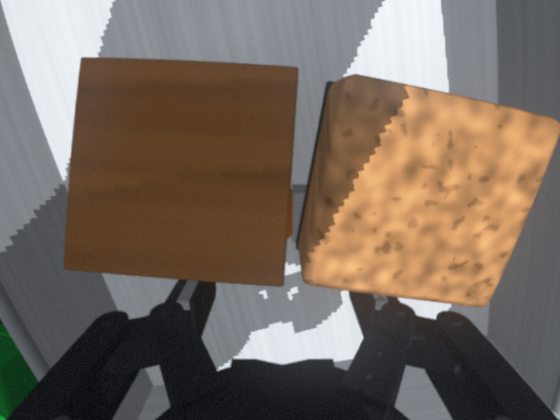

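View pics/sc7d.png

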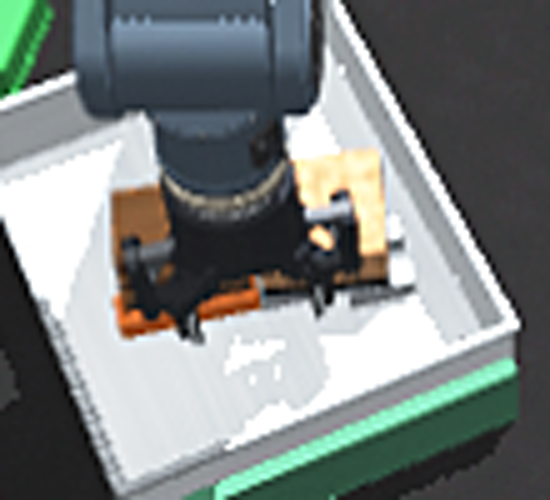

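Call:
send_rows --steps '[[[0.0, 0.007, 0, 0, 0], [0, 0.007, 0.004, -0.006, 0], [0, 0.001, 0.005, -0.006, 0], [0, -0.006, 0.005, -0.006, 0], [0, -0.013, 0.005, -0.006, 0], [0, -0.02, 0.005, -0.006, 0], [0, -0.027, 0.005, -0.006, 0], [0, -0.027, 0.005, -0.006, 0]]]'

```text
t: 9.07
tcp_pos: [0.5614, -0.1744, -0.016]
tool_rot: [-0.44, 0.553, 0.442, 0.552]
force: [0.4, -0.4, 0.1]
finger_gap: 0.997
```

```bash
python3 - <<'E'
from h import *
s,im=snap('wrist','w8');print(s['tcp_pos'],s['finger_gap'],s['force'])
snap('scene','sc8')
a=cv2.imread('pics/sc8.png')[190:290,180:290]; cv2.imwrite('pics/sc8d.png',cv2.resize(a,None,fx=5,fy=5,interpolation=cv2.INTER_CUBIC))
E
```

```text
[ 0.56140314 -0.17435651 -0.015973  ] 0.9968580857308329 [ 0.35357288 -0.43094033  0.14350876]
```

View pics/w8.png

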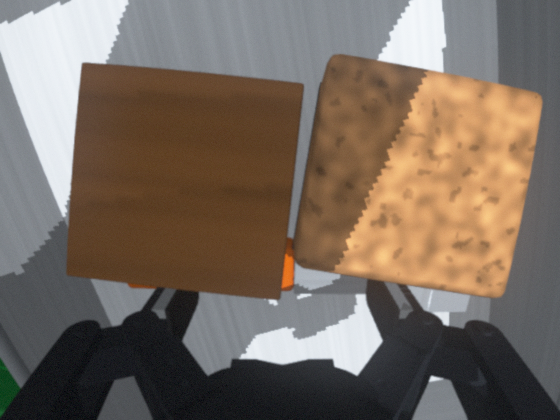

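View pics/sc8d.png

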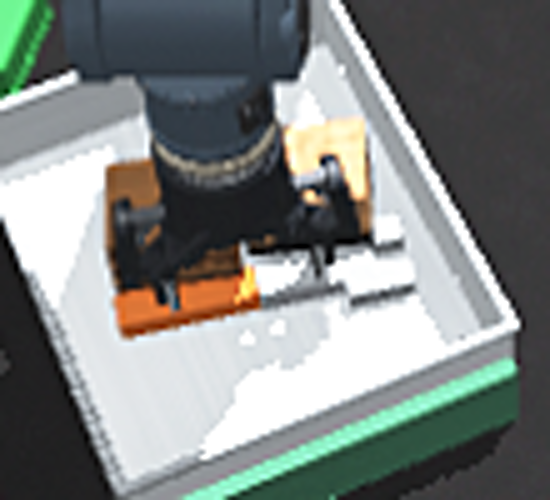

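Call:
send_rows --steps '[[[0, -0.006, 0, 0, 0], [0, -0.012, 0, 0, 0], [0, -0.018, 0, 0, 0], [0, -0.024, 0, 0, 0], [0, -0.03, 0, 0, 0], [0, -0.036, 0, 0, 0], [0, -0.042, 0, 0, 0], [0, -0.042, 0, 0, 0]]]'

```text
t: 10.18
tcp_pos: [0.5196, -0.1743, -0.0159]
tool_rot: [-0.44, 0.553, 0.441, 0.553]
force: [-0.1, -1.1, 0.3]
finger_gap: 1.002
```

```bash
python3 - <<'E'
from h import *
s,im=snap('wrist','w9');print(s['tcp_pos'],s['finger_gap'],s['force'])
snap('scene','sc9')
a=cv2.imread('pics/sc9.png')[190:290,180:290]; cv2.imwrite('pics/sc9d.png',cv2.resize(a,None,fx=5,fy=5,interpolation=cv2.INTER_CUBIC))
E
```

```text
[ 0.51964039 -0.17429129 -0.01593812] 1.0015596552754882 [-0.1142561  -1.1123463   0.30220944]
```

View pics/w9.png

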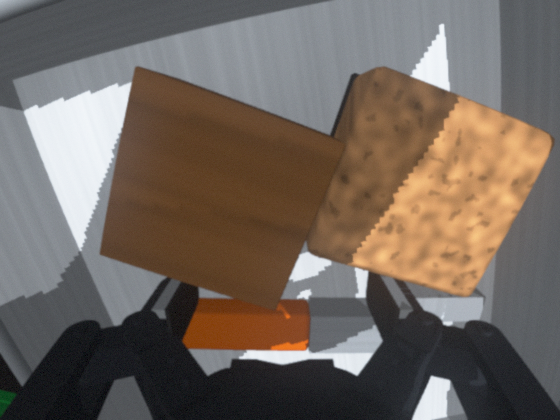

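View pics/sc9d.png

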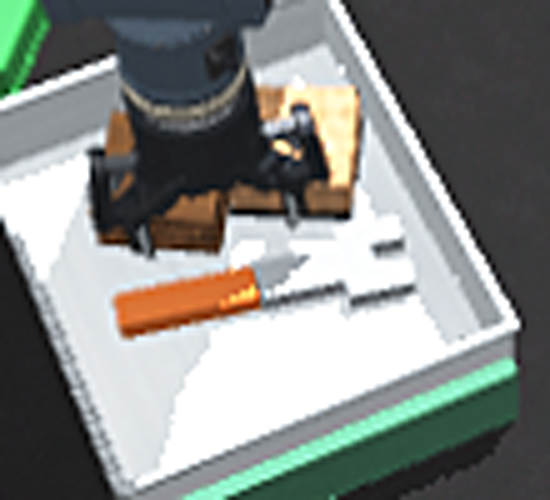

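Call:
send_rows --steps '[[[0, -0.006, 0, 0, 0], [0, -0.012, 0, -0.004, 0], [0, -0.016, 0, -0.008, 0], [0, -0.02, 0, -0.008, 0], [0, -0.02, 0, -0.008, 0]]]'

```text
t: 10.9
tcp_pos: [0.5014, -0.1758, -0.0238]
tool_rot: [-0.442, 0.553, 0.44, 0.553]
force: [1.7, -4.3, 0.6]
finger_gap: 1.002
```

```bash
python3 - <<'E'
from h import *
s,im=snap('wrist','w10');print(s['tcp_pos'],s['finger_gap'],s['force'])
snap('scene','sc10')
a=cv2.imread('pics/sc10.png')[190:290,180:290]; cv2.imwrite('pics/sc10d.png',cv2.resize(a,None,fx=5,fy=5,interpolation=cv2.INTER_CUBIC))
E
```

```text
[ 0.50135205 -0.17579728 -0.02382936] 1.0020640558890364 [ 1.7442271  -4.29347936  0.58120621]
```

View pics/w10.png

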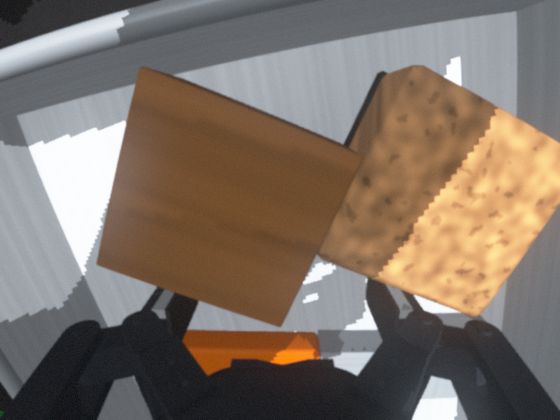

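View pics/sc10d.png

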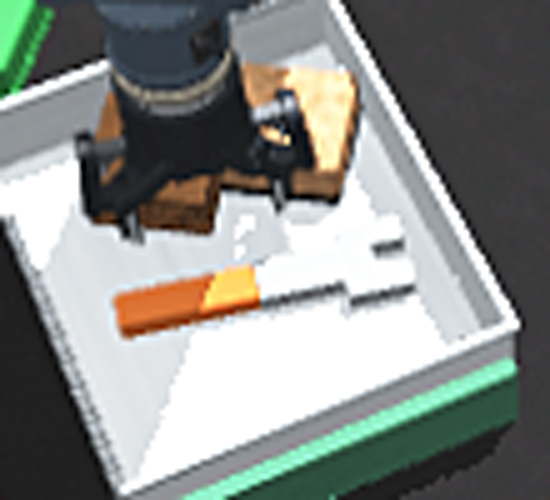

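Call:
send_rows --steps '[[[0, 0.007, 0, 0, 0], [0, 0.007, 0, 0.03, 0], [0, 0.007, 0, 0.08, 0], [0, 0.007, 0, 0.14, 0], [0, 0.007, 0, 0.2, 0], [0, 0.007, 0, 0.24, 0], [0, 0.007, 0, 0.26, 0], [0, 0.007, 0, 0.26, 0]]]'

```text
t: 12.0
tcp_pos: [0.5074, -0.174, 0.2369]
tool_rot: [-0.441, 0.552, 0.441, 0.553]
force: [-0.6, -0.0, 0.3]
finger_gap: 1.001
```

```bash
python3 - <<'E'
from h import *
import pickle
s,im=snap('wrist','w11');print(s['tcp_pos'],s['finger_gap'],s['force']);pickle.dump(s,open('s11.pkl','wb'))
a=cv2.imread('pics/w11.png')[70:400,130:420]; cv2.imwrite('pics/w11d.png',cv2.resize(a,None,fx=1.8,fy=1.8,interpolation=cv2.INTER_CUBIC))
E
```

```text
[ 0.50737045 -0.17399103  0.23692467] 1.0014925046881407 [-0.57914219 -0.04556887  0.27621607]
```

View pics/w11.png

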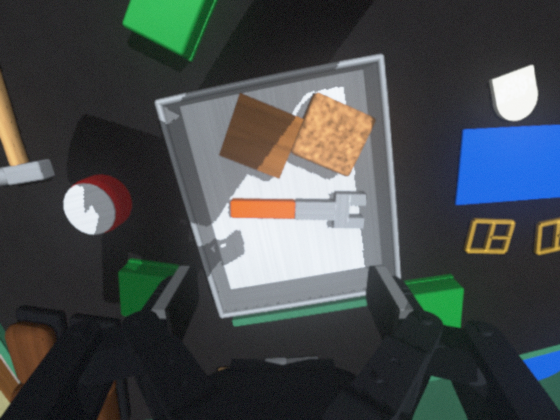

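View pics/w11d.png

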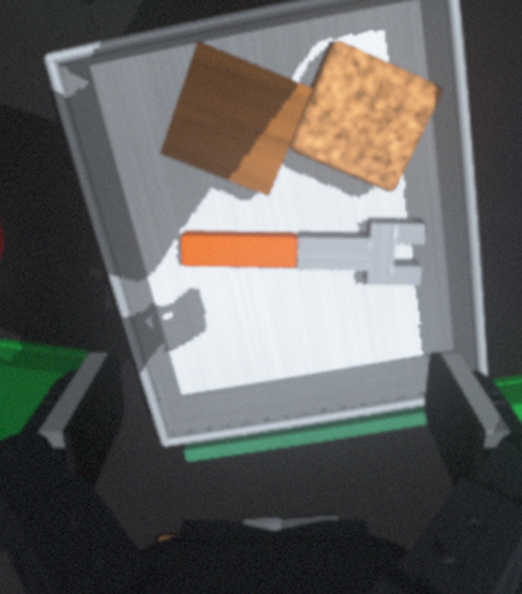

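```bash
python3 - <<'E'
from h import *
import pickle
s=pickle.load(open('s11.pkl','rb'));c=cam('wrist',s);o=np.array([130,70.])
f=lambda pts,z: np.round(px2w(c,np.array(pts)/1.8+o,z),4)[:,:2]
G=f([(180,234),(180,265),(298,234),(298,267),(372,237),(372,270)],.026)
ends=f([(180,249.5),(425,252),(425,221),(421,284),(372,220),(368,283)],.026)
print('edge pts',G.tolist());print('ends grip, claw mid, claw n,f; shoulder n,f',ends.tolist())
a=(G[0]+G[1])/2; b=(G[4]+G[5])/2; d=b-a; yaw=np.degrees(np.arctan2(d[1],d[0])); L=ends[1]-ends[0]
print('yaw',yaw,np.degrees(np.arctan2(L[1],L[0])),'len',np.linalg.norm(L),'widths',[np.linalg.norm(G[2*i]-G[2*i+1]).round(4) for i in range(3)])
u=d/np.linalg.norm(d); print('mid from grip',a+u*.093,'mid ends',(ends[0]+ends[1])/2)
print('wood',f([(199,42),(310,88),(270,194),(162,153)],.05).tolist());print('cork',f([(335,42),(440,88),(393,191),(293,147)],.05).tolist())
print('rim',f([(46,58),(455,-20),(486,375),(165,446)],.068).tolist())
E
```

```text
edge pts [[0.5268, -0.252], [0.5509, -0.2588], [0.5465, -0.1649], [0.5724, -0.1704], [0.5611, -0.1107], [0.5875, -0.115]]
ends grip, claw mid, claw n,f; shoulder n,f [[0.5387, -0.2554], [0.5819, -0.0728], [0.5574, -0.0695], [0.6076, -0.0793], [0.5479, -0.1085], [0.5975, -0.1199]]
yaw 76.03470809266017 76.68954325105331 len 0.1876406139405859 widths [np.float64(0.025), np.float64(0.0265), np.float64(0.0267)]
mid from grip [ 0.56129407 -0.16514888] mid ends [ 0.5603 -0.1641]
wood [[0.3997, -0.1996], [0.4434, -0.1362], [0.5067, -0.1774], [0.4628, -0.2424]]
cork [[0.4189, -0.1148], [0.4616, -0.0526], [0.5232, -0.0938], [0.4786, -0.1551]]
rim [[0.388, -0.2924], [0.3998, -0.0401], [0.6723, -0.0492], [0.6807, -0.3015]]
```

Call:
send_rows --steps '[[[0.5, 0.01, 0.001, 0, -0.18], [0.5, 0.02, 0.003, 0, -0.36], [0.5, 0.03, 0.005, 0, -0.54], [0.5, 0.04, 0.007, 0, -0.72], [0.5, 0.05, 0.009, 0, -0.9], [0.5, 0.0535, 0.009, -0.02, -1.08], [0.5, 0.0535, 0.009, -0.05, -1.26], [0.5, 0.0535, 0.009, -0.08, -1.44]]]'

```text
t: 13.05
tcp_pos: [0.5593, -0.1644, 0.1528]
tool_rot: [0.036, 0.708, -0.034, 0.704]
force: [-0.1, -0.8, 0.7]
finger_gap: 0.501
```

Call:
send_rows --steps '[[[0.5, 0, 0, -0.02, -0.143], [0.5, 0, 0, -0.04, -0.143], [0.5, 0, 0, -0.06, -0.143], [0.5, 0, 0, -0.06, -0.143]]]'

```text
t: 13.55
tcp_pos: [0.558, -0.1639, 0.0925]
tool_rot: [0.084, 0.705, -0.082, 0.699]
force: [-0.0, -0.5, 0.2]
finger_gap: 0.502
```

```bash
python3 - <<'E'
from h import *
import pickle
s,im=snap('wrist','w12');print(s['tcp_pos'],s['finger_gap'],s['force'],s['q']);pickle.dump(s,open('s12.pkl','wb'))
M=R.from_quat(s['tool_rot']).as_matrix();print('jaw yaw',np.degrees(np.arctan2(M[1,2],M[0,2])),M[:,0])
c=cam('wrist',s)
a=cv2.imread('pics/w12.png')
for t,z in (((0,0,0),0),):
    for P in ([.5608,-.1647,.026],[s['tcp_pos'][0],s['tcp_pos'][1],.026]):
        p=w2px(c,P)[0];print(p); cv2.circle(a,tuple(int(round(v)) for v in p),3,(0,0,255) if P[0]==.5608 else (255,0,255),-1)
cv2.imwrite('pics/w12a.png',a)
E
```

```text
[ 0.55795908 -0.16387322  0.09251933] 0.5018342975233429 [-0.04674803 -0.54859346  0.18271073] [-4.77735548e-01  6.12490187e-01  1.62929449e+00  2.62584298e-05
  9.09058666e-01 -2.41806089e-01]
jaw yaw -13.518117477415062 [-0.00820533  0.00427152 -0.99995721]
[284.57754633 208.73211813]
[281.14195265 208.56424417]
```

View pics/w12a.png

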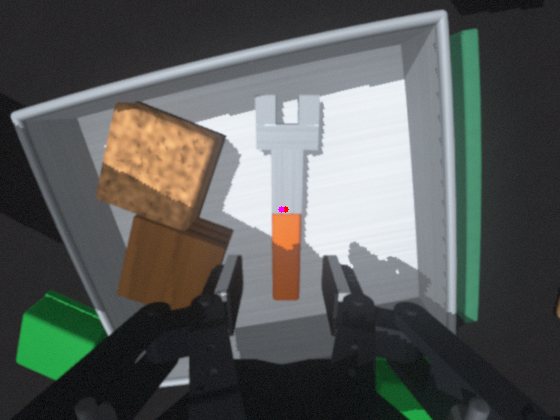

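Call:
send_rows --steps '[[[0.5, 0.003, -0.001, -0.02, 0], [0.5, 0.003, -0.001, -0.05, 0], [0.5, 0.003, -0.001, -0.08, 0], [0.5, 0.003, -0.001, -0.098, 0], [0.5, 0.003, -0.001, -0.098, 0]]]'

```text
t: 14.22
tcp_pos: [0.5632, -0.1662, -0.0034]
tool_rot: [0.084, 0.703, -0.083, 0.701]
force: [-0.3, 0.7, -0.7]
finger_gap: 0.499
```

```bash
python3 - <<'E'
from h import *
import pickle
s,im=snap('wrist','w13');print(s['tcp_pos'],s['finger_gap'],s['force'])
a=im[:,:,::-1][150:400,150:420]; cv2.imwrite('pics/w13a.png',cv2.convertScaleAbs(cv2.resize(a,None,fx=2.2,fy=2.2,interpolation=cv2.INTER_CUBIC),alpha=1.4,beta=20))
snap('scene','sc13')
a=cv2.imread('pics/sc13.png')[190:290,180:290]; cv2.imwrite('pics/sc13d.png',cv2.resize(a,None,fx=5,fy=5,interpolation=cv2.INTER_CUBIC))
E
```

```text
[ 0.56324006 -0.16615963 -0.0033506 ] 0.49881481677147904 [-0.32832047  0.6905523  -0.65205809]
```

View pics/w13a.png

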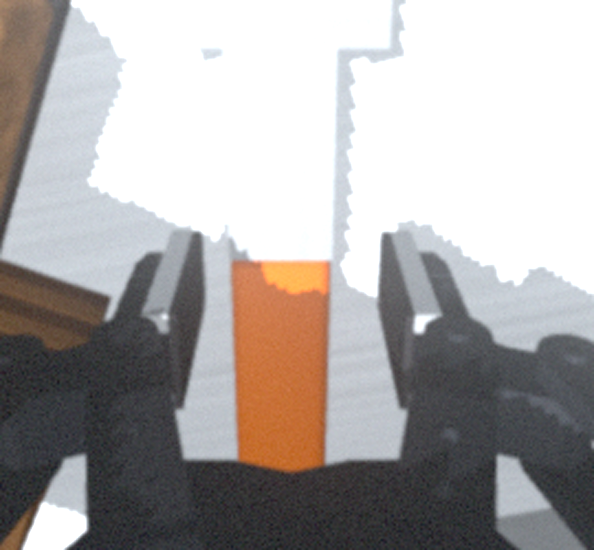

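View pics/sc13d.png

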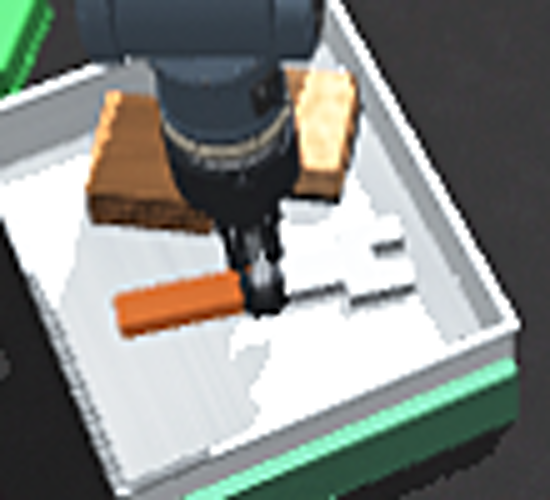

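Call:
send_rows --steps '[[[0.5, -0.002, 0, -0.006, 0], [0.5, -0.002, 0, -0.012, 0], [0.5, -0.002, 0, -0.018, 0], [0.5, -0.002, 0, -0.022, 0], [0.5, -0.002, 0, -0.022, 0]]]'

```text
t: 14.95
tcp_pos: [0.5619, -0.1665, -0.0243]
tool_rot: [0.083, 0.702, -0.083, 0.702]
force: [-0.1, -0.4, -0.7]
finger_gap: 0.499
```

```bash
python3 - <<'E'
from h import *
s,im=snap('wrist','w14');print(s['tcp_pos'],s['finger_gap'],s['force'])
a=im[:,:,::-1][150:400,150:420]; cv2.imwrite('pics/w14a.png',cv2.convertScaleAbs(cv2.resize(a,None,fx=2.2,fy=2.2,interpolation=cv2.INTER_CUBIC),alpha=1.2,beta=10))
E
```

```text
[ 0.56189286 -0.16646012 -0.02433555] 0.49850622604727035 [-0.06757706 -0.38845342 -0.68508851]
```

View pics/w14a.png

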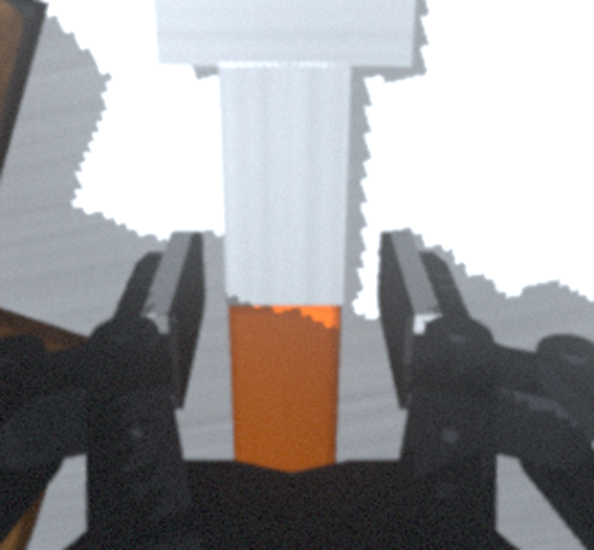

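Call:
send_rows --steps '[[[0.5, -0.001, 0, -0.003, 0], [0.5, -0.001, 0, -0.006, 0], [0.5, -0.001, 0, -0.006, 0]]]'

```text
t: 15.38
tcp_pos: [0.5615, -0.1668, -0.0271]
tool_rot: [0.083, 0.702, -0.083, 0.703]
force: [-4.2, 1.6, 17.6]
finger_gap: 0.502
```

Call:
send_rows --steps '[[[0.6, 0, 0, 0, 0], [0.8, 0, 0, 0, 0], [1, 0, 0, 0, 0], [1, 0, 0, 0, 0], [1, 0, 0, 0, 0]]]' --grip_force 60

```text
t: 16.0
tcp_pos: [0.5626, -0.1673, -0.0252]
tool_rot: [0.083, 0.701, -0.084, 0.704]
force: [-5.0, 1.8, 28.6]
finger_gap: 0.289
```

```bash
python3 - <<'E'
from h import *
s,im=snap('wrist','w15');print(s['tcp_pos'],s['finger_gap'],s['force'],s['ft_torque'])
E
```

```text
[ 0.56256851 -0.1673395  -0.02521992] 0.28936893010803494 [-4.95456097  1.75866281 28.61363448] [ 0.38466133  0.98963142 -0.0481396 ]
```

View pics/w15.png

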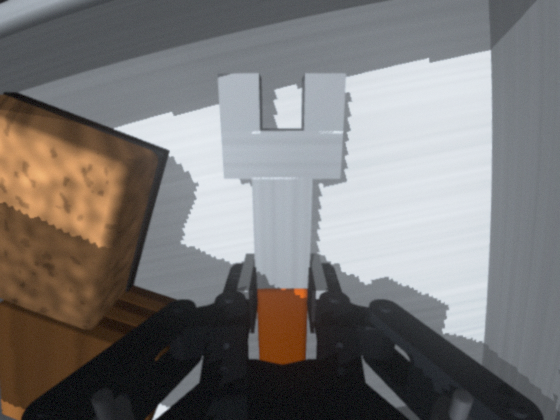

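Call:
send_rows --steps '[[[1, 0, 0, 0.006, 0], [1, 0, 0, 0.012, 0], [1, 0, 0, 0.02, 0], [1, 0, 0, 0.03, 0], [1, 0, 0, 0.03, 0]]]'

```text
t: 16.68
tcp_pos: [0.5618, -0.1669, 0.0008]
tool_rot: [0.083, 0.702, -0.083, 0.703]
force: [0.5, -0.7, -4.5]
finger_gap: 0.29
```

```bash
python3 - <<'E'
from h import *
s,im=snap('wrist','w16');print(s['tcp_pos'],s['finger_gap'],s['force'],s['ft_torque'])
snap('scene','sc16')
a=cv2.imread('pics/sc16.png')[170:310,150:310]; cv2.imwrite('pics/sc16d.png',cv2.resize(a,None,fx=4,fy=4,interpolation=cv2.INTER_CUBIC))
E
```

```text
[ 0.56183377 -0.16692494  0.00080091] 0.2900021057392245 [ 0.48490028 -0.67203768 -4.52849617] [-0.04807632  0.05681934  0.0176577 ]
```

View pics/w16.png

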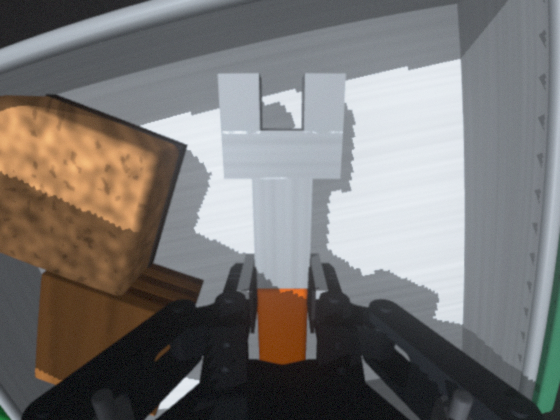

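View pics/sc16d.png

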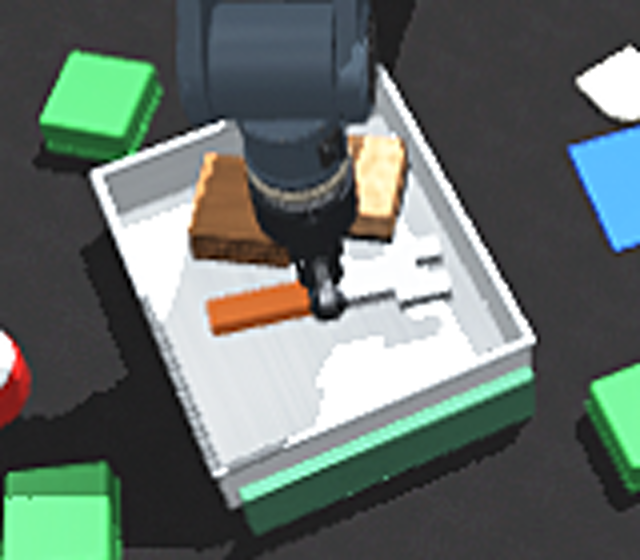

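Call:
send_rows --steps '[[[1, 0, 0, 0.015, 0], [1, 0, 0, 0.035, 0], [1, 0, 0, 0.06, 0], [1, 0, 0, 0.085, 0], [1, 0, 0, 0.11, 0], [1, 0, 0, 0.125, 0], [1, 0, 0, 0.13, 0], [1, 0, 0, 0.13, 0]]]'

```text
t: 17.77
tcp_pos: [0.5609, -0.1664, 0.1299]
tool_rot: [0.083, 0.702, -0.083, 0.702]
force: [-0.2, -0.4, -5.6]
finger_gap: 0.289
```

Call:
send_rows --steps '[[[1, 0, 0.02, 0, 0], [1, 0, 0.06, 0, 0.02], [1, 0.003, 0.11, 0, 0.04], [1, 0.006, 0.16, 0, 0.06], [1, 0.009, 0.21, 0, 0.08], [1, 0.012, 0.26, 0, 0.096], [1, 0.014, 0.31, 0, 0.096], [1, 0.014, 0.34, 0, 0.096]]]'

```text
t: 18.77
tcp_pos: [0.5733, 0.177, 0.1289]
tool_rot: [0.049, 0.706, -0.048, 0.704]
force: [1.2, -0.5, -4.8]
finger_gap: 0.29
```

Call:
send_rows --steps '[[[1, 0, 0.01, 0, 0], [1, 0, 0.016, 0, 0], [1, 0, 0.016, 0, 0], [1, 0, 0.016, 0, 0]]]'

```text
t: 19.27
tcp_pos: [0.5752, 0.1883, 0.13]
tool_rot: [0.05, 0.705, -0.05, 0.705]
force: [0.4, 0.2, -4.6]
finger_gap: 0.285
```

```bash
python3 - <<'E'
from h import *
import pickle
s,im=snap('wrist','w17');print(s['tcp_pos'],s['finger_gap'],s['force'],s['q']);pickle.dump(s,open('s17.pkl','wb'))
snap('top','t17');snap('scene','sc17')
E
```

```text
[0.57518548 0.18832021 0.13001149] 0.2853081989413015 [ 0.38783292  0.18130512 -4.55090139] [ 1.32128484e-01  5.83738580e-01  1.54773267e+00 -3.53137481e-04
  1.01057070e+00  2.73686895e-01]
```

View pics/w17.png

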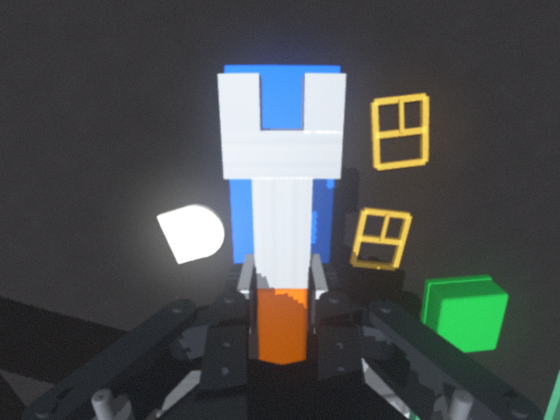

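View pics/sc17.png

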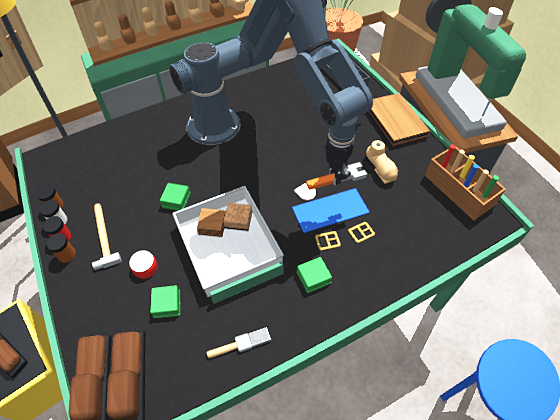

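```bash
python3 - <<'E'
from h import *
import pickle
s=pickle.load(open('s17.pkl','rb'));c=cam('wrist',s)
im=cv2.imread('pics/w17.png').astype(int); b=(im[:,:,0]>110)&(im[:,:,2]<90)
L=[];Rr=[]
for y in list(range(182,258,4)):
    r=np.where(b[y])[0]
    if len(r): L.append((r.min(),y));Rr.append((r.max()+1,y))
print(L[0],L[-1],Rr[0],Rr[-1])
def fit(pts):
    w=px2w(c,pts,.004)[:,:2]; v=cv2.fitLine(w.astype(np.float32),cv2.DIST_HUBER,0,1e-4,1e-4).ravel(); d=v[:2]*np.sign(v[1]); return v[2:],d
pl,dl=fit(L);pr,dr=fit(Rr);print('yaw',[np.degrees(np.arctan2(d[1],d[0])) for d in (dl,dr)])
d=(dl+dr)/2;d/=np.linalg.norm(d);n=np.array([-d[1],d[0]])
print('width',(pl-pr)@n)
cols=[x for x in list(range(228,338,4))]; T=[(x,np.where(b[40:110,x])[0].min()+40) for x in cols]; print(T[::6])
e=px2w(c,T,.004)[:,:2]; te=np.median(e@d)
mid=(pl@n+pr@n)/2*n+(te-.12)*d; print('pad mid',mid, 'end edge slope',np.degrees(np.arctan2(*( (e[-1]-e[0])[::-1]))))
corner=px2w(c,[(224,67),(341,67)],.004)[:,:2];print(corner,np.linalg.norm(corner[0]-corner[1]))
# puller in hand: bottom at tcpz+.033 -> top at +.051
z=s['tcp_pos'][2]+.051
P=px2w(c,[(219,73),(346,73),(222,178),(341,178),(254,180),(313,180)],z)[:,:2]
print(P.tolist());tip=(P[0]+P[1])/2;sh=(P[2]+P[3])/2;u=(tip-sh);u/=np.linalg.norm(u);print('puller yaw',np.degrees(np.arctan2(u[1],u[0])),'mid',tip-u*.094,'w',np.linalg.norm(P[0]-P[1]),np.linalg.norm(P[4]-P[5]),'clawlen',np.linalg.norm(tip-sh),'tcp',s['tcp_pos'])
M=R.from_quat(s['tool_rot']).as_matrix();print('perp jaw yaw',np.degrees(np.arctan2(M[1,2],M[0,2]))+90,M[:,0])
E
```

```text
(np.int64(228), 182) (np.int64(320), 254) (np.int64(336), 182) (np.int64(330), 254)
yaw [np.float32(85.558784), np.float32(81.39646)]
width 0.020345623
[(228, np.int64(64)), (252, np.int64(64)), (276, np.int64(63)), (300, np.int64(64)), (324, np.int64(64))]
pad mid [0.62033291 0.18527119] end edge slope -8.542445383835938
[[0.5392171  0.31447666]
 [0.64791877 0.29912306]] 0.10978062364906113
[[0.5653914661928584, 0.2854808138469653], [0.6144575753641055, 0.2785510175827724], [0.5583354102347501, 0.24412635925031645], [0.6089731971896681, 0.23698363696671787], [0.571829500713427, 0.2413078233661819], [0.5969391741463177, 0.23776848234691972]]
puller yaw 81.40021236218249 mid [0.57586854 0.18907276] w 0.04955305384603415 0.02535789097612516 clawlen 0.04193236591010413 tcp [0.57518548 0.18832021 0.13001149]
perp jaw yaw 81.90005169642824 [-4.05940501e-04 -3.55736270e-04 -9.99999854e-01]
```

Call:
send_rows --steps '[[[1, 0, 0, -0.02, 0], [1, 0, 0, -0.045, 0], [1, 0, 0, -0.07, 0], [1, 0, 0, -0.095, 0], [1, 0, 0, -0.12, 0], [1, 0, 0, -0.138, 0], [1, 0, 0, -0.148, 0], [1, 0, 0, -0.15, 0]]]'

```text
t: 20.42
tcp_pos: [0.5752, 0.1893, -0.0202]
tool_rot: [0.049, 0.706, -0.05, 0.705]
force: [-0.4, -0.3, -4.4]
finger_gap: 0.285
```

Call:
send_rows --steps '[[[1, 0, 0, -0.002, 0], [1, 0, 0, -0.004, 0], [1, 0, 0, -0.006, 0], [1, 0, 0, -0.006, 0]]]'

```text
t: 20.92
tcp_pos: [0.5752, 0.1894, -0.0258]
tool_rot: [0.049, 0.705, -0.049, 0.705]
force: [0.1, -0.5, -4.8]
finger_gap: 0.288
```

```bash
python3 - <<'E'
from h import *
s,im=snap('wrist','w18');print(s['tcp_pos'],s['finger_gap'],s['force'],s['ft_torque'])
E
```

```text
[ 0.57516275  0.18942543 -0.02580845] 0.2877092613718465 [ 0.10028454 -0.45759717 -4.82539293] [-0.01300826 -0.04825746  0.06127061]
```

View pics/w18.png

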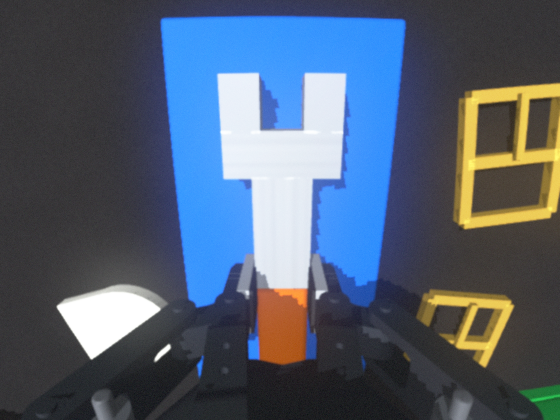

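Call:
send_rows --steps '[[[1, 0, 0, -0.001, 0], [1, 0, 0, -0.002, 0], [1, 0, 0, -0.003, 0], [1, 0, 0, -0.003, 0]]]'

```text
t: 21.48
tcp_pos: [0.5752, 0.1894, -0.0289]
tool_rot: [0.049, 0.705, -0.049, 0.705]
force: [-0.8, 0.5, -5.0]
finger_gap: 0.288
```

Call:
send_rows --steps '[[[1, 0, 0, -0.001, 0], [1, 0, 0, -0.002, 0], [1, 0, 0, -0.002, 0]]]'

```text
t: 21.85
tcp_pos: [0.5752, 0.1894, -0.0291]
tool_rot: [0.049, 0.705, -0.049, 0.706]
force: [-3.6, -1.1, 7.6]
finger_gap: 0.286
```

Call:
send_rows --steps '[[[0.68, 0, 0, 0, 0], [0.64, 0, 0, 0, 0], [0.58, 0, 0, 0, 0], [0.5, 0, 0, 0, 0], [0.5, 0, 0, 0, 0]]]'

```text
t: 22.48
tcp_pos: [0.5754, 0.1895, -0.031]
tool_rot: [0.05, 0.705, -0.049, 0.706]
force: [1.0, -0.4, 1.8]
finger_gap: 0.501
```

Call:
send_rows --steps '[[[0.5, 0, 0, 0.006, 0], [0.5, 0, 0, 0.02, 0], [0.5, 0, 0, 0.05, 0], [0.5, 0, 0, 0.09, 0], [0.5, 0, 0, 0.14, 0], [0.5, 0, 0, 0.2, 0], [0.5, 0, 0, 0.22, 0], [0.5, 0, 0, 0.22, 0]]]'

```text
t: 23.48
tcp_pos: [0.5764, 0.1896, 0.1921]
tool_rot: [0.05, 0.703, -0.049, 0.707]
force: [0.1, 0.1, 0.1]
finger_gap: 0.498
```

```bash
python3 - <<'E'
from h import *
import pickle
s,im=snap('wrist','w19');print(s['tcp_pos'],s['finger_gap'],s['force'],s['ft_torque']);pickle.dump(s,open('s19.pkl','wb'))
E
```

```text
[0.57641711 0.1896364  0.19211818] 0.49823604824615353 [0.10075393 0.10573954 0.11880618] [-0.00778049  0.00959    -0.0151345 ]
```

View pics/w19.png

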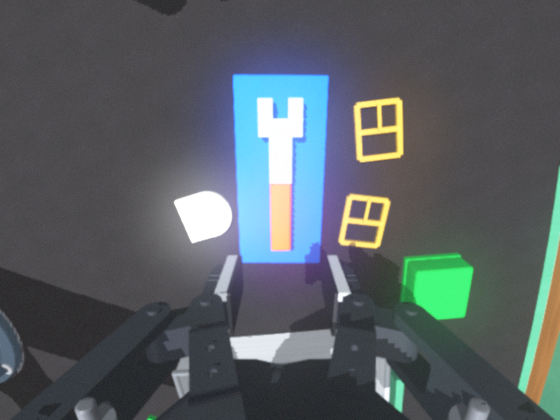

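```bash
python3 - <<'E'
from h import *
import pickle
s=pickle.load(open('s19.pkl','rb'));c=cam('wrist',s)
pad=px2w(c,[(233,75),(328,75),(322,262),(240,262)],.004)[:,:2];print('pad',pad.mean(0),np.linalg.norm(pad[0]-pad[3]),np.linalg.norm(pad[0]-pad[1]))
P=px2w(c,[(281,98),(281,250.5)],.022)[:,:2];print('puller',P.mean(0),np.linalg.norm(P[0]-P[1]),np.degrees(np.arctan2(*(P[0]-P[1])[::-1])),np.degrees(np.arctan2(*(pad[0]-pad[3]+pad[1]-pad[2])[::-1])))
snap('scene','sc20');snap('top','t20')
E
```

```text
pad [0.57722884 0.19024534] 0.2377216249863145 0.10814294137876221
puller [0.57749168 0.19054547] 0.18530213915041208 81.99009254079041 82.12892015059572
```

View pics/sc20.png

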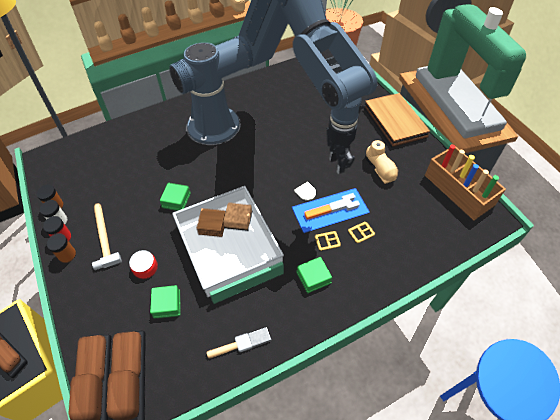

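View pics/t20.png

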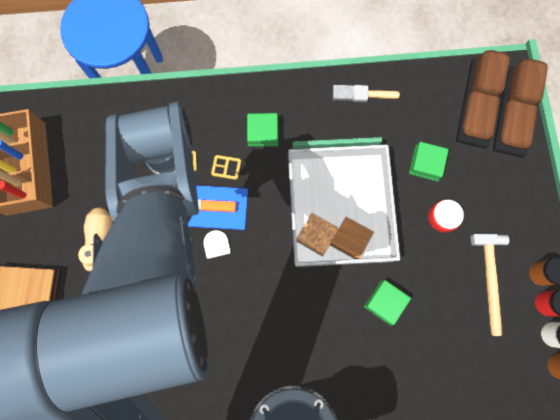

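The puller lies on the pad. In the scene view the heel tip (305,190), buckles (328,240) and (361,232), last (381,160) and tin (143,264) are all where they started. The bin is level, with both offcuts flat on its near side.

```bash
python3 - <<'E'
from h import *
s=manip.sense();print(s['t'],s['qd'].round(4));print(manip.sign_off())
E
```

```text
23.625 [-0.0012  0.0166  0.0044  0.0017 -0.0015  0.0005]
the job is handed in; nothing more can be done
None
```

The heel puller is now lying flat on the blue pad, lengthwise and centred, and I handed the job in at 23.6 s. I pushed both offcuts off it together towards the near side of the bin. They are still in the bin, which looked level in every picture. Then I gripped the puller near its middle, lifted it out, and lowered it until I felt contact before letting go.

**Last checks:**
- **Puller:** by the wrist camera, its centre is within about 1 mm of the pad's centre and its direction within about 0.2° of the pad's.
- **Bystanders:** the last, tin, heel tip and the two buckles look unmoved. I compared one buckle only by eye in the scene view, because the arm hid it in the last top view.

**What disagreed or went wrong:**
- **Fingertips:** they sit about 35 to 45 mm behind the reported TCP. My first push therefore passed over the offcuts without touching anything, and I redid it lower.
- **Floor contact:** while gripping, the fingertips touched the bin floor at about 29 N, below the 40 N limit.
- **Cameras:** the top and scene cameras disagreed by 5 to 10 mm in x, so I used the wrist camera, which lay between them.

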